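Reach a piping nozzle out from under the cooling rack

TASK

The cone-shaped piping nozzle has ended up beneath the low wire cooling rack. Take the reacher by its grip, squeeze its trigger so that its jaws close on the nozzle under the rack, draw the nozzle out and set it standing on the sheet of baking paper, then let go of the reacher, leaving it lying flat on the table. Use the reacher, do not touch the nozzle with the gripper, and leave the ring cutter and the round shaker under the rack where they are.

Things in the scene. Friction and masses are not known exactly. Their poses are not given: they have to be found in the camera images.
- reacher_grip (a point): Middle of the grip of the reacher (385 mm pick-up tool lying on the table, 0.35 kg), 27 mm up. x to the jaws, y to the trigger side, z up. Palm bar at y -30 to -12 mm, x +-60; parallel black trigger bar at y 18 to 30, x +-50; tops 46 mm up; 60 mm over both. Grasp across both bars from above (fingers along y, balances at x = 0): closed to 56 mm they carry it, jaws still open; closing more squeezes.
- reacher_jaws (a point): Point midway between the reacher's jaw pads, 275 mm ahead of the grip's middle, 13 mm above the tool's underside; axes as the grip's. Pads 18 mm high, from 20 mm behind this point to 22 mm ahead; open, 61 mm apart at the rear, 71 at the tips, 92 over the outsides. They close along y, symmetrically. From grip to jaws the tool is at most 40 mm high, beyond x = 86 mm of the grip at most 26.
- trigger (a joint): Trigger travel in m, towards the palm bar: 0 released (jaws open), 0.020 end stop (jaws shut). Spring 8 to 13 N; it springs open when let go. At 4 mm the pads are 52 mm apart; on the nozzle it stops at 8 to 13 mm; a grip of 25 to 60 N then holds the nozzle firmly. Closed on by two fingers alike, the tool shifts in the hand along its +y by half the squeeze.
- nozzle_center (a point): Centre, half-way up, of the bare-metal piping nozzle: 45 mm high cone, straight collar at its foot (30 mm diameter, 20 high), 12 mm tip on top; stands upright (z up), loose, about 50 g. One of three bare-metal things in a row under the rack, some 95 mm apart, in any order, about 100 mm in from the front edge.
- rack: Wire cooling rack, 400 mm (x) by 260 mm (y), fixed; origin on the table under its centre. Wires 74 to 82 mm above the table on four 12 mm legs at the corners; meringues on its far part. Its +y points in under it from the front edge (y = -130 mm), where the reacher goes in.
- sheet: White sheet of baking paper, 140 mm (x) by 170 mm (y), flat on the table (1 mm, no obstacle); origin at its centre.
- cutter: Bare-metal ring cutter, open ring of 38 mm diameter and 24 mm height, under the rack, loose; origin at the centre of its foot.
- shaker: Bare-metal shaker, round with a domed top, 34 mm diameter and 47 mm high, under the rack, loose; origin at the centre of its foot.
Things that resemble listed ones, but are neither listed nor needed, are in the scene too. What is shaped like the part that bears nozzle_center but yellow is not meant.

How it is judged:
On the way, in this order (a step that is already met when the one before it is completed fails the run):
1. the trigger is squeezed and the reacher's jaws are closed on the nozzle under the rack (value of joint trigger above 0.006 m and contact force between reacher and nozzle above 2 N and horizontal distance between nozzle_center and reacher_jaws below 0.035 m and y of nozzle_center in the frame of rack above -0.1 m), for 0.2 s.
2. the nozzle is drawn out from under the rack in the closed jaws (value of joint trigger above 0.006 m and contact force between reacher and nozzle above 1 N and horizontal distance between nozzle_center and reacher_jaws below 0.035 m and y of nozzle_center in the frame of rack below -0.145 m), for 0.1 s.
At the end, for the whole second after the job is handed in: The nozzle stands upright (within 11 degrees) and at rest on the table with its centre over the sheet of paper; the reacher lies flat on the table (within 10 degrees), at rest, its trigger sprung back to within 4 mm (x of nozzle_center in the frame of sheet between -0.07 and 0.07 m and y of nozzle_center in the frame of sheet between -0.085 and 0.085 m and height (world z) of nozzle_center below 0.03 m and angle between nozzle_center's own z axis and vertical below 0.2 rad and linear speed of each of nozzle, reacher below 0.02 m/s and value of joint trigger below 0.004 m and height (world z) of reacher_grip below 0.042 m and angle between reacher_grip's own z axis and vertical below 0.17 rad); the robot touches nothing.
It fails at once if the gripper or arm touches the nozzle (contact force between any of the fingers, the arm and nozzle above 0.5 N).
It fails at once if the cutter or the shaker is displaced by more than 30 mm (distance of any of cutter, shaker from where it was at the start of the episode above 0.03 m).
It also fails if it takes over 45 s, if anything falls off the work surface, if the arm or the gripper's body presses on something with over 40 N, if the wrist force passes 120 N, or if a joint passes its speed limit or range.

ROBOT

A 6-joint arm with a two-finger parallel gripper is mounted at the origin on the work surface. World frame = base frame: x ahead of the robot, y to its left, z up, the work surface at z = 0. Lengths are in m, angles in rad, forces in N, time in s.
With the tool pointing down it reaches from about 0.225 to 0.875 m from the base axis. Payload 3.4 kg.
Tool frame: the origin (TCP) lies at the very end of the fingers, on their centre line; the grasp point (between the pads) lies 19 mm behind it; z points along the fingers, y is the line along which they close (so a half turn about z gives the same grasp; the last joint's range is limited). The gripper opens to 85 mm and grips with 20 to 120 N. Pads are 22 mm wide; open, the fingers measure 114 mm over their backs; the gripper's body (76 mm by 85 mm) begins 54 mm behind the grasp point. The pads swing forward as they close: fully open they stand 13 mm farther back than shut.
Start: joints at [1.121, 0.276, 1.505, -0, 1.361, -0.121], TCP at [0.186, 0.544, 0.231] pointing down, gripper open.
Joint ranges: [-2.89, 2.89], [-0.75, 2.08], [0.22, 2.7], [-1.18, 4.32], [0.11, 2.71], [-2.7, 2.7]. Speed limits (rad/s): [2.57, 2.57, 3.14, 3.14, 3.14, 3.14].

INTERFACE

Orientations are given as a unit quaternion [w, x, y, z].
In Python, from rig import readout, vision, manip gives the robot as it stands.
- The arm moves only by the shell command python3 -m handwheel 'ROWS' [FORCE]. ROWS is JSON, a list of rows, each a list of 3 entries, a list of its own where there are three numbers: the shift along the tool's x, y, z in mm, then the turn, a rotation vector about the tool's x, y, z in units of 6 degrees (1.0 is 6 degrees), then the closure, from -1 (fully open) to 1 (shut), so that 0 is half open. A call has 1 to 20 rows; each row shifts and turns the commanded pose from where the row before left it, along the tool's axes as they then stand; what a row does not reach is not made up. A row lasts 1/8 s, in which the tool goes at most 62.5 mm and 10.7 degrees, less where a joint would pass 70% of its speed; a pose out of reach is approached as far as the arm can. A call is refused whole if a number of a shift passes 62.5 or a number of a turn 1, either way. A call with a gripper value outside its range is refused whole. The fingers move at their own pace and stop on an object; FORCE is the grip in N (left out, the last holds). Time passes only in rows, so rows that do not move let the fingers close. It gives the time, the measured TCP pose, the force, the opening and the grip force at its end, in the units of the state.
- readout.get_state(): the state, without advancing time (a new reading comes with each control period).
- vision.get_image(name): name is "scene" or "top" or "wrist"; returns the picture (420x560x3 uint8, blue, green, red); there is no depth.
- vision.camera_params(name): a dict with "intrinsics" (3x3 intrinsics, pixels), "rvec" (rotation vector, rad) and "tvec" (3), from world to camera coordinates, as OpenCV has them; the wrist camera has in their place "hand_eye" (4x4, takes a point from camera to tool coordinates, whose origin is the TCP and whose axes are the flange's). Camera axes: x right, y down, z forward; pixel columns grow to the right and rows downward; lengths in m; the calibration is good to about 2 mm. A picture is of the moment at which its call begins: read the wrist's pose just before it. camera_params takes no time and is no camera call.
- manip.sign_off(): hands the job in; it is judged then, once.
The state is a dict: "clock": time; "qpos": joint angles; "qd": joint speeds; "effort": joint torques, N m; "position": TCP position; "ee_rot": TCP orientation; "contact_force": force on the tool from outside, world axes, zero at the start; "moment": the same for the moment, N m; "width": finger opening in m; "gripper_force": force on a finger pad.
Only numpy, scipy, OpenCV 4.12 (cv2) and the standard library are available. Lean on these libraries where they do the work, as an engineer would, in place of code of your own. Each camera call takes 0.05 s, during which the arm holds its last target. There are 200 camera calls.

## Working session

There is one attempt and no reset: what is moved stays moved. The work goes in short steps, Python scripts to look and compute and a shell command to move; the robot and the scene stay as the last step left them, time stands still between calls to the robot, and variables do not carry over. Pictures are saved under pics/ and viewed, at most 14 in all, crops included, and the job is handed in when it is done.

```bash
mkdir -p pics
python3 - <<'E'
from rig import readout, vision
import cv2,numpy as np,json
print(readout.get_state())
for n in("scene","top"):
    im=vision.get_image(n); cv2.imwrite(f"pics/{n}0.png",im)
    p=vision.camera_params(n); print(n,p)
E
```

```text
{'clock': 0.0, 'qpos': array([ 1.12098266e+00,  2.76644169e-01,  1.50615379e+00,  4.79815037e-05,
        1.36072543e+00, -1.20998713e-01]), 'qd': array([-0.00139299,  0.0009774 , -0.00127505, -0.00032816, -0.00157584,
        0.00181386]), 'effort': array([-3.45829849e-04, -4.16761100e+01, -2.45811599e+01, -3.13081737e-04,
        1.12637656e-02,  1.91119636e-05]), 'position': array([0.18543077, 0.54370735, 0.23040346]), 'ee_rot': array([-2.94305289e-04,  1.63672708e-01,  9.86514223e-01, -9.19708436e-04]), 'contact_force': array([-0.20113821, -0.84684892, -0.79275229]), 'moment': array([ 0.01498272,  0.04935602, -0.00265835]), 'gripper_force': 0.0, 'width': 0.0853640497493128}
scene {'intrinsics': array([[523.97106352,   0.        , 277.50026491],
       [  0.        , 523.97106352, 219.97614804],
       [  0.        ,   0.        ,   1.        ]]), 'rvec': array([ 1.58328383,  1.88994709, -0.85660232]), 'tvec': array([ 0.09352661, -0.29498706,  1.56762662])}
top {'intrinsics': array([[483.62258382,   0.        , 275.37222597],
       [  0.        , 483.62258382, 214.98095694],
       [  0.        ,   0.        ,   1.        ]]), 'rvec': array([ 2.16377272, -2.10421061,  0.19473761]), 'tvec': array([-5.24098048e-04,  5.06644791e-01,  1.16352512e+00])}
```

View pics/scene0.png

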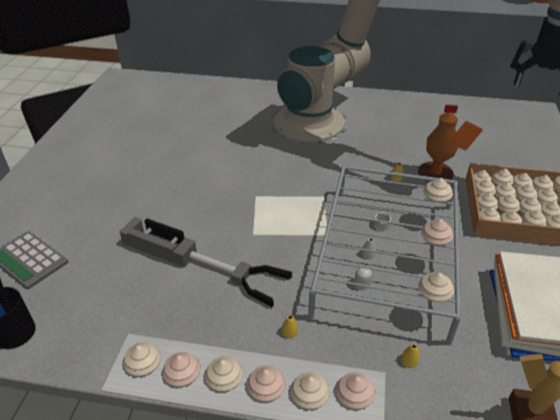

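View pics/top0.png

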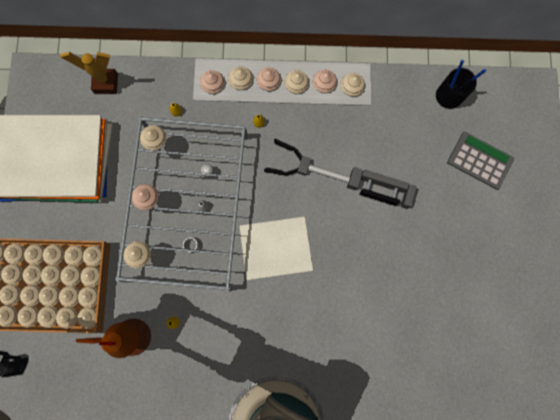

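The scene and top views show three bare-metal things under the rack. In the top view they are a ring at (191,244), a small cone at (202,205) and a domed round thing at (206,170). The yellow nozzles at (175,108), (259,119) and (172,323) are decoys. The reacher's grip is near (385,188) and its jaws near (280,157). The sheet is at (277,248). My choice is the bare-metal cone in the middle, which I'll check in a crop.

```bash
cat > h.py <<'E'
import cv2,numpy as np
from rig import vision,readout
def ray(n,uv,z):
    p=vision.camera_params(n);R=cv2.Rodrigues(p["rvec"])[0];t=p["tvec"]
    d=R.T@np.linalg.inv(p["intrinsics"])@np.array([*uv,1.]);c=-R.T@t
    return c+d*(z-c[2])/d[2]
def proj(n,P):
    p=vision.camera_params(n)
    return cv2.projectPoints(np.array(P,float).reshape(-1,1,3),p["rvec"],p["tvec"],p["intrinsics"],None)[0].reshape(-1,2)
E
python3 - <<'E'
import cv2,numpy as np
t=cv2.imread("pics/top0.png");s=cv2.imread("pics/scene0.png")
a=cv2.resize(t[110:295,115:245],None,fx=3,fy=3,interpolation=2)[:555]
b=cv2.resize(s[170:325,305:405],None,fx=3.58,fy=3.58,interpolation=2)[:555]
h=min(a.shape[0],b.shape[0]);cv2.imwrite("pics/c1.png",np.hstack([a[:h],b[:h]]))
print(a.shape,b.shape)
cv2.imwrite("pics/c2.png",cv2.resize(t[125:215,255:425],None,fx=4.5,fy=4.5,interpolation=2))
E
```

```text
(555, 390, 3) (555, 358, 3)
```

View pics/c1.png

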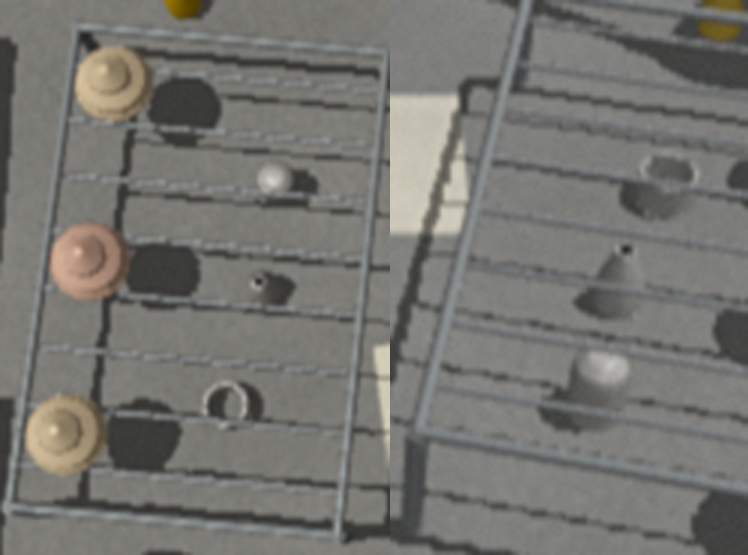

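View pics/c2.png

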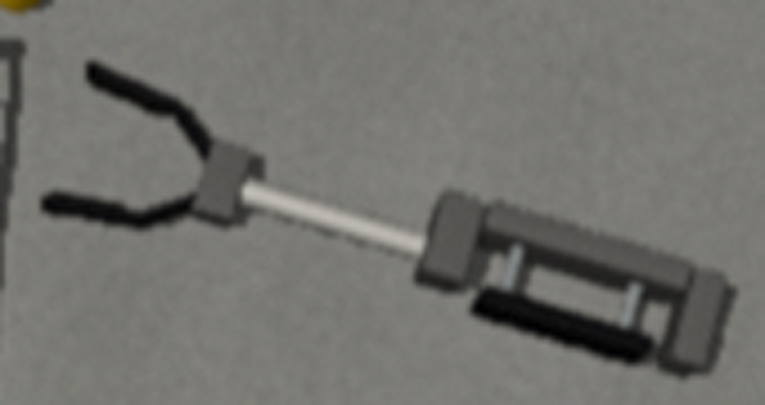

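The crop confirms the cone in the middle, with its tip at (259,281) in the left half. The ring and the dome are its neighbours. In the reacher crop the black trigger bar runs from (478,302) to (648,352), the palm bar lies above it, and the jaw tips are at (92,72) and (45,204).

```bash
cat > m.py <<'E'
from h import *
c1=lambda u,v:(115+u/3,110+v/3); c2=lambda u,v:(255+u/4.5,125+v/4.5)
T=lambda uv,z:ray("top",uv,z)
n=T(c1(259,281),.045); n2=ray("scene",(305+236/3.58,170+250/3.58),.045)
rc=[T(c1(*p),.079) for p in((80,30),(385,52),(342,532),(12,505))]
R=np.array(rc).mean(0)
fr=(rc[1]-rc[2])+(rc[0]-rc[3]); 
ins=(rc[0]-rc[1])+(rc[3]-rc[2]); ins/=np.linalg.norm(ins)
sh=T(c1(274,180),.04);cu=T(c1(225,403),.024)
tr=[T(c2(*p),.046) for p in((478,302),(648,352))]
pb=[T(c2(*p),.046) for p in((488,218),(690,275))]
jt=[T(c2(*p),.02) for p in((92,72),(45,204))]
J=np.mean(jt,0)
neck=T(c2(228,186),.026)
for k in"n n2 rc R ins sh cu tr pb jt J neck".split():print(k,np.round(globals()[k],3).tolist())
print("yaw rack ins",np.degrees(np.arctan2(ins[1],ins[0])))
print([np.linalg.norm(rc[i]-rc[(i+1)%4]) for i in range(4)])
for p in((250,222),(305,217),(312,270),(243,278)):print("sheet",np.round(T(p,0),3))
d=tr[0]-tr[1];print("trig yaw",np.degrees(np.arctan2(d[1],d[0])),np.linalg.norm(d))
x=d/np.linalg.norm(d);y=np.array([-x[1],x[0],0]);g=np.mean(tr,0)-.024*y
print("grip",g,"jaws by grip",g+.275*x,"J",J, "pad tip expected", g+.297*x)
d=J-g;print("yaw via jaws",np.degrees(np.arctan2(d[1],d[0])),np.linalg.norm(d[:2]))
E
python3 m.py
```

```text
n [0.53, 0.2, 0.045]
n2 [0.534, 0.203, 0.045]
rc [[0.732, 0.355, 0.079], [0.721, 0.1, 0.079], [0.324, 0.119, 0.079], [0.338, 0.379, 0.079]]
R [0.529, 0.238, 0.079]
ins [0.049, 0.999, -0.0]
sh [0.618, 0.192, 0.04]
cu [0.429, 0.226, 0.024]
tr [[0.571, -0.201, 0.046], [0.545, -0.296, 0.046]]
pb [[0.619, -0.207, 0.046], [0.59, -0.32, 0.046]]
jt [[0.707, 0.019, 0.02], [0.627, 0.043, 0.02]]
J [0.667, 0.031, 0.02]
neck [0.639, -0.061, 0.026]
yaw rack ins 87.18661451309468
[np.float64(0.25515052800879184), np.float64(0.3970796174026708), np.float64(0.2607044770303312), np.float64(0.3948240679073219)]
sheet [0.494 0.078 0.   ]
sheet [ 0.511 -0.063  0.   ]
sheet [ 0.375 -0.084  0.   ]
sheet [0.35  0.091 0.   ]
trig yaw 74.7969440106295 0.09833101507347854
grip [ 0.58110112 -0.25470099  0.046     ] jaws by grip [0.6532173 0.0106747 0.046    ] J [0.66726707 0.03104038 0.02      ] pad tip expected [0.6589866  0.03190476 0.046     ]
yaw via jaws 73.21919745868367 0.29845050258588135
```

```bash
python3 -m handwheel '[[[0,0,-35],[0,0,0],-1],[[0,0,-35],[0,0,0],-1],[[-30,0,0],[0,0,0.5],-1],[[-60,0,0],[0,0,1],-1],[[-60,0,0],[0,0,1],-1],[[-60,0,0],[0,0,1],-1],[[-60,0,0],[0,0,1],-1],[[-60,0,0],[0,0,1],-1],[[-60,0,0],[0,0,1],-1],[[-60,0,0],[0,0,1],-1],[[-60,0,0],[0,0,1],-1],[[-60,0,0],[0,0,1],-1],[[-60,0,0],[0,0,1],-1],[[-60,0,0],[0,0,1],-1],[[-60,0,0],[0,0,1],-1],[[-60,0,0],[0,0,1],-1],[[-30,0,0],[0,0,1],-1],[[0,0,0],[0,0,0],-1],[[0,0,0],[0,0,0],-1]]' 30
cat >> h.py <<'E'
from scipy.spatial.transform import Rotation as Ro
def pose():
    s=readout.get_state();q=s["ee_rot"];return s["position"],Ro.from_quat([q[1],q[2],q[3],q[0]]).as_matrix(),s
def to(target,yaw):
    "shift (mm, current tool axes) to target with tool x at yaw; turn in 6deg units about tool z"
    p,R,s=pose();sh=R.T@(np.array(target)-p)*1000
    cur=np.degrees(np.arctan2(R[1,0],R[0,0]));t=(cur-yaw+180)%360-180
    print("pos",p.round(4),"yaw",cur.round(2),"tilt",np.degrees(np.arccos(-R[2,2])).round(2),"shift",sh.round(1),"turn",(t/6).round(2),"clk",s["clock"],"w",s["width"],"F",np.round(s["contact_force"],1))
def wray(p,R,uv,z):
    c=vision.camera_params("wrist");H=c["hand_eye"]
    d=R@H[:3,:3]@np.linalg.inv(c["intrinsics"])@np.array([*uv,1.]);o=p+R@H[:3,3]
    return o+d*(z-o[2])/d[2]
E
python3 -c "
from h import *
to([.581,-.255,.15],73.5)"
```

```text
clock: 2.48
position: [0.5929, -0.1051, 0.3009]
ee_rot: [-0.001, 0.798, 0.603, 0.0]
contact_force: [-0.1, -0.2, 0.3]
width: 0.0852
gripper_force: 0.0
pos [ 0.5929 -0.1051  0.3009] yaw 74.21 tilt 0.08 shift [-147.6   29.4  150.8] turn 0.12 clk 2.475 w 0.08518871611938283 F [-0.1 -0.2  0.3]
```

```bash
python3 -m handwheel '[[[-40,8,20],[0,0,0],-1],[[-45,10,20],[0,0,0],-1],[[-45,8,20],[0,0,0.12],-1],[[-18,3,10],[0,0,0],-1],[[0,0,0],[0,0,0],-1],[[0,0,0],[0,0,0],-1]]'
python3 - <<'E'
from h import *
p,R,s=pose(); im=vision.get_image("wrist");cv2.imwrite("pics/w1.png",im)
np.savez("w1.npz",p=p,R=R);print(p,vision.camera_params("wrist"))
E
```

```text
clock: 3.22
position: [0.5811, -0.2543, 0.2321]
ee_rot: [0.0, 0.801, 0.599, 0.001]
contact_force: [-0.4, 0.1, 0.5]
width: 0.0851
gripper_force: 0.0
[ 0.58105314 -0.25428226  0.23214229] {'intrinsics': array([[299.51461809,   0.        , 277.09714472],
       [  0.        , 299.51461809, 209.21904575],
       [  0.        ,   0.        ,   1.        ]]), 'hand_eye': array([[-1.16028627e-03, -9.55102290e-01, -2.96273976e-01,
         7.55077637e-02],
       [ 9.99999205e-01, -1.25446501e-03,  1.27777197e-04,
        -2.69164419e-04],
       [-4.93705631e-04, -2.96273592e-01,  9.55102986e-01,
        -1.43267702e-01],
       [ 0.00000000e+00,  0.00000000e+00,  0.00000000e+00,
         1.00000000e+00]])}
```

View pics/w1.png

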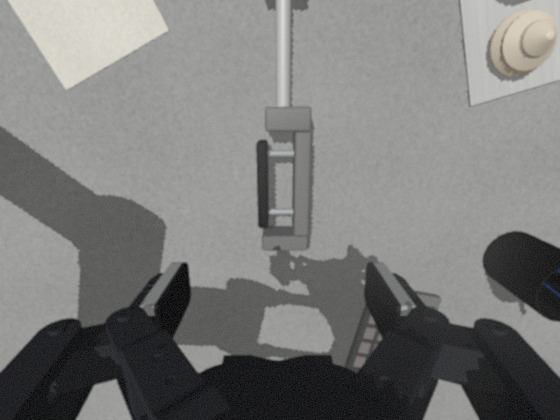

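The wrist view shows the trigger bar at about column 263, rows 141 to 228. The palm bar's top spans columns 295 to 310, and the shaft runs straight up at column 284, rows 0 to 105.

Run:
```python
from h import *
d=np.load("w1.npz");p,R=d["p"],d["R"]
W=lambda uv,z:wray(p,R,uv,z)
a,b=W((262,142),.046),W((262.5,227),.046)
e,f=W((310,132),.046),W((308,235),.046)
s1,s2=W((283.5,5),.03),W((284.5,103),.03)
an=lambda v:np.degrees(np.arctan2(v[1],v[0])).round(2)
print(a,b,np.linalg.norm(a-b),an(a-b),an(e-f),an(s1-s2))
yaw=np.radians(74);x=np.array([np.cos(yaw),np.sin(yaw),0]);y=np.array([-x[1],x[0],0])
m=(a+b)/2;pe=(e+f)/2;print("trig c",m,"palm edge",pe,"sep",(m-pe)@y, "grip by trig",m-.024*y,"by palm",pe+.030*y)
g=[x@m,0]
to([*(m-.024*y)[:2],.15],74)
print((s1-(m-.024*y))@y)
```

```text
[ 0.57950578 -0.20240914  0.046     ] [ 0.55092907 -0.29570925  0.046     ] 0.0975783658712313 72.97 74.19 74.52
trig c [ 0.56521743 -0.24905919  0.046     ] palm edge [ 0.61560861 -0.26384475  0.046     ] sep 0.05251456747663739 grip by trig [ 0.58828771 -0.25567449  0.046     ] by palm [ 0.58677076 -0.25557563  0.046     ]
pos [ 0.5811 -0.2543  0.2324] yaw 73.56 tilt 0.1 shift [ 0.7  7.2 82.4] turn -0.07 clk 3.275 w 0.08535742683727904 F [ 0.7  0.  -0.1]
-0.0007456426164250823
```

```bash
python3 -m handwheel '[[[0,3.5,30],[0,0,-0.07],-1],[[0.5,3.5,50],[0,0,0],-1],[[0,0,50],[0,0,0],-1],[[0,0,45],[0,0,0],-1],[[0,0,25],[0,0,0],-1],[[0,0,15],[0,0,0],-1],[[0,0,7],[0,0,0],-1],[[0,0,0],[0,0,0],-1],[[0,0,0],[0,0,0],-0.7],[[0,0,0],[0,0,0],-0.5],[[0,0,0],[0,0,0],-0.4],[[0,0,0],[0,0,0],-0.32],[[0,0,0],[0,0,0],-0.32],[[0,0,0],[0,0,0],-0.32],[[0,0,0],[0,0,0],-0.32]]' 40
python3 -c "
from h import *
to([.5875,-.2556,.01],74)"
```

```text
clock: 5.15
position: [0.5889, -0.2583, 0.0108]
ee_rot: [0.002, 0.799, 0.601, 0.001]
contact_force: [1.8, 0.7, 5.3]
width: 0.0568
gripper_force: 9.6
pos [ 0.5889 -0.2583  0.0108] yaw 73.84 tilt 0.25 shift [ 2.2 -2.1  0.8] turn -0.03 clk 5.15 w 0.05675807323541281 F [1.8 0.7 5.3]
```

```bash
python3 -m handwheel '[[[0,0,-5],[0,0,0],-0.32],[[0,0,-10],[0,0,0],-0.32],[[0,0,-5],[0,0,0],-0.32],[[0,0,0],[0,0,-0.4],-0.32],[[0,0,0],[0,0,-0.6],-0.32],[[0,0,0],[0,0,-0.6],-0.32],[[0,0,0],[0,0,-0.4],-0.32],[[0,0,0],[0,0,-0.2],-0.32],[[0,0,0],[0,0,0],-0.32],[[0,0,0],[0,0,0],-0.32]]'
python3 -c "
from h import *
to([.511,-.224,.031],87.2)
cv2.imwrite('pics/s2.png',np.vstack([cv2.resize(vision.get_image('top')[125:215,225:425],None,fx=3.2,fy=3.2,interpolation=2),cv2.resize(vision.get_image('scene')[200:320,110:310],None,fx=3.2,fy=3.2,interpolation=2)[:310]]))"
```

```text
clock: 6.4
position: [0.5871, -0.2575, 0.0293]
ee_rot: [-0.0, 0.725, 0.689, 0.0]
contact_force: [0.2, -0.5, -3.3]
width: 0.0563
gripper_force: 8.8
pos [ 0.5871 -0.2575  0.0293] yaw 87.04 tilt 0.01 shift [ 29.6 -77.7  -1.7] turn -0.03 clk 6.4 w 0.05625274398946626 F [ 0.2 -0.5 -3.3]
```

View pics/s2.png

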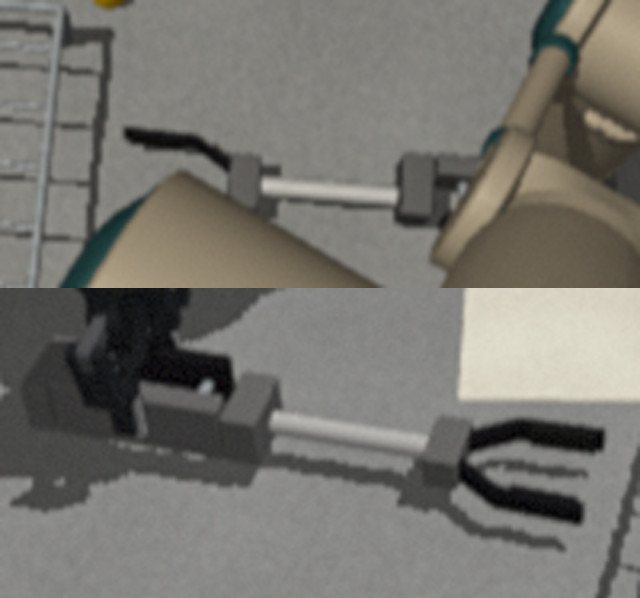

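The reacher hangs level, about 18 mm up, jaws open, and its shadow is evenly offset along its length. Next I align it with the nozzle line and lower it.

```bash
python3 -m handwheel '[[[5,-10,0],[0,0,0],-0.32],[[7,-18,0],[0,0,0],-0.32],[[8,-22,0],[0,0,0],-0.32],[[6,-18,0],[0,0,0],-0.32],[[3,-9.7,2],[0,0,-0.03],-0.32],[[0,0,6],[0,0,0],-0.32],[[0,0,6],[0,0,0],-0.32],[[0,0,0],[0,0,0],-0.32],[[0,0,0],[0,0,0],-0.32]]'
python3 - <<'E'
from h import *
to([.511,-.224,.015],87.2)
p,R,s=pose();np.savez("w2.npz",p=p,R=R)
w=vision.get_image('wrist');t=vision.get_image('top');c=vision.get_image('scene')
cv2.imwrite('pics/t3.png',t)
a=cv2.resize(w[0:200,160:400],None,fx=1.6667,fy=1.6667,interpolation=2)
b=cv2.resize(c[170:320,200:400],None,fx=2,fy=2,interpolation=2)
cv2.imwrite('pics/s3.png',np.vstack([np.hstack([a[:300],b]),np.hstack([t[110:300,110:376],t[110:300,110:376]])[:, :0].reshape(190,0,3)]) if 0 else np.hstack([a[:300],b]))
E
```

```text
clock: 7.62
position: [0.5115, -0.2248, 0.0151]
ee_rot: [0.0, 0.724, 0.69, 0.0]
contact_force: [-0.3, 0.5, -3.4]
width: 0.0563
gripper_force: 8.8
pos [ 0.5115 -0.2248  0.0151] yaw 87.24 tilt 0.01 shift [ 0.8 -0.5  0.1] turn 0.01 clk 7.625 w 0.056322678570396134 F [-0.3  0.5 -3.4]
```

View pics/s3.png

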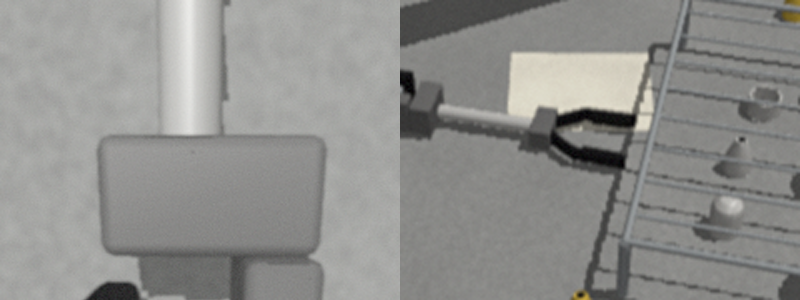

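The scene crop shows the jaws open in front of the rack, with tips at about (632,120) and (620,161) in the crop. The nozzle lies straight ahead, between ring and shaker.

Run:
```python
from h import *
S=lambda u,v,z:ray("scene",(200+(u-400)/2,170+v/2),z)
a,b=S(634,118,.024),S(623,160,.024);m=(a+b)/2
print(a,b,np.linalg.norm(a-b),m,"nozzle",S(742,140,.045))
p,R,s=pose();x=R[:,0];y=-R[:,1]
print("tip rel tcp",(m-p)@x,(m-p)@y)
nz=np.array([.532,.2015,.02]);print("nozzle rel tcp",(nz-p)@x,(nz-p)@y,"scene-only",(S(742,140,.045)-p)@x,(S(742,140,.045)-p)@y)
# shaft line expected in top/ wrist
w=np.load("w2.npz");s1,s2=[wray(w["p"],w["R"],(160+u/1.6667,v/1.6667),.034) for u,v in((191,5),(192,130))]
print("shaft",[((q-p)@x,(q-p)@y) for q in(s1,s2)])
```

```text
[0.49663745 0.08422821 0.024     ] [0.56507346 0.08070794 0.024     ] 0.06852649492588175 [0.53085546 0.08246808 0.024     ] nozzle [0.53432429 0.20352954 0.045     ]
tip rel tcp 0.3078169614580797 -0.004711760428148847
nozzle rel tcp 0.4267668098009601 -0.00013012414299508234 scene-only 0.4289022215907496 -0.002364058285328982
shaft [(np.float64(0.11427196807688351), np.float64(0.0008970325877863253)), (np.float64(0.08951180464610654), np.float64(0.0007570736653072891))]
```

```bash
python3 -m handwheel '[[[6,0,0],[0,0,0],-0.32],[[14,0,0],[0,0,0],-0.32],[[20,0,0],[0,0,0],-0.32],[[20,0,0],[0,0,0],-0.32],[[20,0,0],[0,0,0],-0.32],[[20,0,0],[0,0,0],-0.32],[[18,0,0],[0,0,0],-0.32],[[14,0,0],[0,0,0],-0.32],[[9,0,1],[0,0,0],-0.32],[[4,0,1],[0,0,0],-0.32],[[0,0,0],[0,0,0],-0.32],[[0,0,0],[0,0,0],-0.32]]'
python3 - <<'E'
from h import *
to([.5185,-.079,.013],87.2)
c=vision.get_image('scene');t=vision.get_image('top')
b=cv2.resize(c[190:300,270:400],None,fx=4,fy=4,interpolation=2)
a=cv2.resize(t[150:260,155:225],None,fx=4,fy=4,interpolation=2)
cv2.imwrite('pics/s4.png',np.hstack([a,b]))
E
```

```text
clock: 9.28
position: [0.5181, -0.0802, 0.0132]
ee_rot: [0.0, 0.724, 0.69, -0.0]
contact_force: [-0.1, 0.3, -3.3]
width: 0.0565
gripper_force: 8.8
pos [ 0.5181 -0.0802  0.0132] yaw 87.21 tilt 0.01 shift [1.3 0.3 0.2] turn 0.0 clk 9.275 w 0.05648225123233477 F [-0.1  0.3 -3.3]
```

View pics/s4.png

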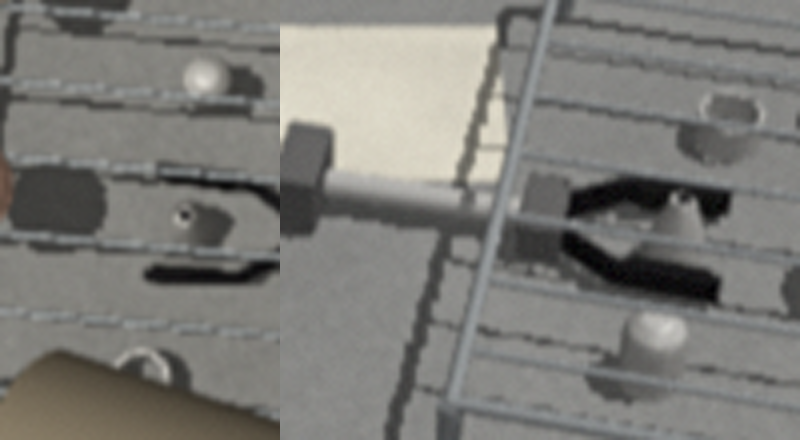

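The nozzle stands between the pads, at (185,215) in the top crop and (682,200) in the scene crop. I'll squeeze now.

```bash
python3 -m handwheel '[[[0,0,0],[0,0,0],-0.28],[[0,0,0],[0,0,0],-0.24],[[0,0,0],[0,0,0],-0.2],[[0,0,0],[0,0,0],-0.16],[[0,0,0],[0,0,0],-0.12],[[0,0,0],[0,0,0],-0.08],[[0,0,0],[0,0,0],-0.04],[[0,0,0],[0,0,0],0],[[0,0,0],[0,0,0],0.1],[[0,0,0],[0,0,0],0.2],[[0,0,0],[0,0,0],0.2],[[0,0,0],[0,0,0],0.2],[[0,0,0],[0,0,0],0.2],[[0,0,0],[0,0,0],0.2]]' 45
```

```text
clock: 11.12
position: [0.518, -0.0797, 0.0133]
ee_rot: [-0.0, 0.724, 0.69, 0.0]
contact_force: [-0.4, -0.6, -3.0]
width: 0.0484
gripper_force: 48.9
```

```bash
python3 -m handwheel '[[[0,0,-2],[0,0,0],0.2],[[0,0,-4],[0,0,0],0.2],[[-6,0,0],[0,0,0],0.2],[[-14,0,0],[0,0,0],0.2],[[-20,0,0],[0,0,0],0.2],[[-20,0,0],[0,0,0],0.2],[[-20,0,0],[0,0,0],0.2],[[-20,0,0],[0,0,0],0.2],[[-20,0,0],[0,0,0],0.2],[[-20,0,0],[0,0,0],0.2],[[-20,0,0],[0,0,0],0.2],[[-20,0,0],[0,0,0],0.2],[[-12,0,0],[0,0,0],0.2],[[-4,0,0],[0,0,0],0.2],[[0,0,0],[0,0,0],0.2]]'
python3 - <<'E'
from h import *
t=vision.get_image('top');c=vision.get_image('scene')
cv2.imwrite('pics/s5.png',np.hstack([cv2.resize(t[140:290,180:330],None,fx=2.6,fy=2.6),cv2.resize(c[160:310,200:350],None,fx=2.6,fy=2.6)]))
E
```

```text
clock: 13.0
position: [0.5084, -0.2753, 0.0192]
ee_rot: [-0.0, 0.724, 0.69, 0.0]
contact_force: [0.3, 0.3, -2.7]
width: 0.0478
gripper_force: 48.6
```

View pics/s5.png

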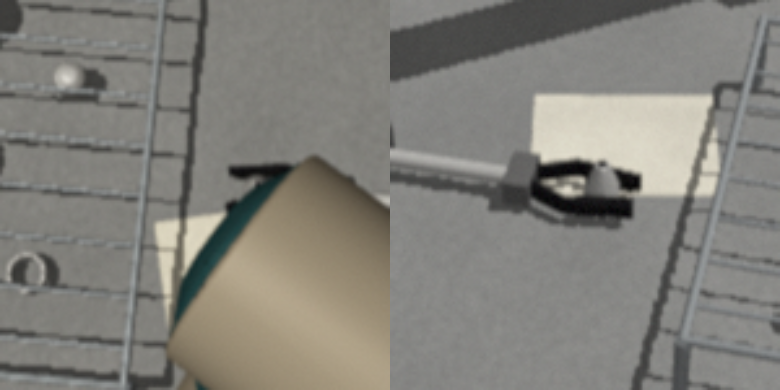

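The nozzle is out and still held between the jaws, at (600,180) in the scene crop, over the near edge of the sheet. I'll move it over to the middle and lower it.

```bash
python3 -m handwheel '[[[0,-5,0],[0,0,0],0.2],[[0,-12,0],[0,0,0],0.2],[[0,-18,0],[0,0,0],0.2],[[0,-20,0],[0,0,0],0.2],[[0,-18,0],[0,0,0],0.2],[[0,-10,0],[0,0,0],0.2],[[0,-4,0],[0,0,0],0.2],[[0,0,0],[0,0,0],0.2],[[0,0,2],[0,0,0],0.2],[[0,0,2],[0,0,0],0.2],[[0,0,1],[0,0,0],0.2],[[0,0,0],[0,0,0],0.2],[[0,0,0],[0,0,0],0.2]]'
python3 -m handwheel '[[[0,0,0.5],[0,0,0],0.2],[[0,0,0],[0,0,0],0.2],[[0,0,0],[0,0,0],0.2]]'
python3 - <<'E'
from h import *
c=vision.get_image('scene')
cv2.imwrite('pics/s6.png',cv2.resize(c[150:270,170:330],None,fx=4.5,fy=4.5,interpolation=2))
E
```

```text
clock: 14.72
position: [0.4217, -0.2713, 0.0142]
ee_rot: [-0.0, 0.724, 0.69, 0.0]
contact_force: [-0.5, -0.6, -4.2]
width: 0.0478
gripper_force: 48.6
clock: 15.1
position: [0.4217, -0.2714, 0.0138]
ee_rot: [0.0, 0.724, 0.69, 0.0]
contact_force: [-0.5, 0.2, -3.6]
width: 0.0477
gripper_force: 48.7
```

View pics/s6.png

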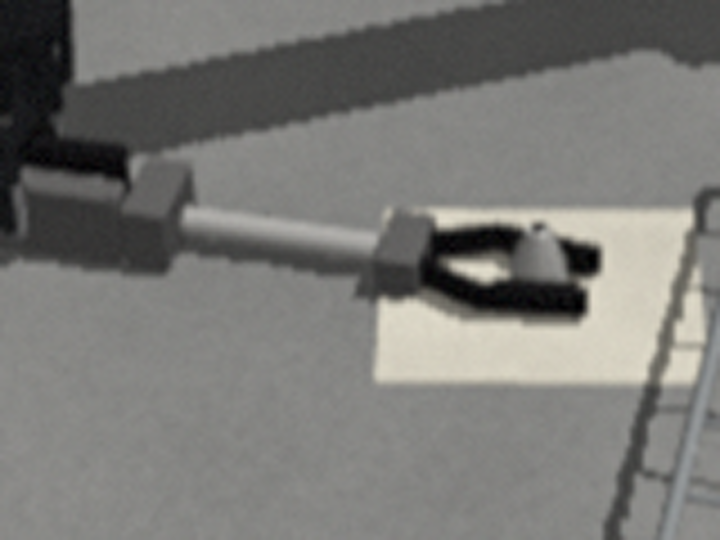

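The nozzle is upright in the jaws above the sheet, with its foot at about (540,275) in the crop. I'll lower it gently until it touches.

```bash
python3 -m handwheel '[[[0,0,0.5],[0,0,0],0.2],[[0,0,0],[0,0,0],0.2],[[0,0,0],[0,0,0],0.2]]'; python3 -m handwheel '[[[0,0,0.6],[0,0,0],0.2],[[0,0,0],[0,0,0],0.2],[[0,0,0],[0,0,0],0.2]]'; python3 -m handwheel '[[[0,0,0.6],[0,0,0],0.2],[[0,0,0],[0,0,0],0.2],[[0,0,0],[0,0,0],0.2]]'
```

```text
clock: 15.52
position: [0.4217, -0.2714, 0.0133]
ee_rot: [0.0, 0.724, 0.69, 0.0]
contact_force: [0.7, 0.0, -2.7]
width: 0.0479
gripper_force: 48.9
clock: 15.9
position: [0.4218, -0.2714, 0.013]
ee_rot: [0.0, 0.724, 0.69, 0.0]
contact_force: [0.4, 0.6, 1.3]
width: 0.0481
gripper_force: 50.1
clock: 16.27
position: [0.4219, -0.2714, 0.0129]
ee_rot: [0.0, 0.724, 0.69, 0.0]
contact_force: [0.1, 2.2, 7.0]
width: 0.0481
gripper_force: 51.3
```

It is touching. I'll back off slightly and open the trigger slowly to the carrying width.

```bash
python3 -m handwheel '[[[0,0,-0.7],[0,0,0],0.2],[[0,0,0],[0,0,0],0],[[0,0,0],[0,0,0],-0.1],[[0,0,0],[0,0,0],-0.14],[[0,0,0],[0,0,0],-0.17],[[0,0,0],[0,0,0],-0.2],[[0,0,0],[0,0,0],-0.23],[[0,0,0],[0,0,0],-0.26],[[0,0,0],[0,0,0],-0.29],[[0,0,0],[0,0,0],-0.32],[[0,0,0],[0,0,0],-0.32],[[0,0,0],[0,0,0],-0.32]]' 30
python3 - <<'E'
from h import *
c=vision.get_image('scene')
cv2.imwrite('pics/s7.png',cv2.resize(c[150:270,170:330],None,fx=4.5,fy=4.5,interpolation=2))
E
```

```text
clock: 17.77
position: [0.4217, -0.2713, 0.0128]
ee_rot: [0.0, 0.724, 0.69, 0.0]
contact_force: [-0.7, -0.3, -3.0]
width: 0.0565
gripper_force: 8.8
```

View pics/s7.png

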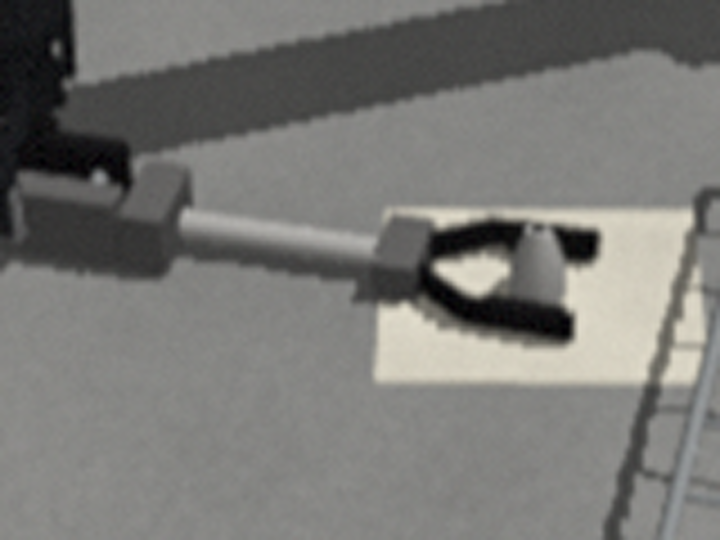

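The nozzle stands free on the sheet with the jaws open around it. I'll lower the reacher, release it and rise.

```bash
python3 -m handwheel '[[[0,0,1],[0,0,0],-0.32],[[0,0,1],[0,0,0],-0.32],[[0,0,0],[0,0,0],-0.32],[[0,0,0],[0,0,0],-0.36],[[0,0,0],[0,0,0],-0.4],[[0,0,0],[0,0,0],-0.44],[[0,0,0],[0,0,0],-0.5],[[0,0,0],[0,0,0],-0.7],[[0,0,0],[0,0,0],-1],[[0,0,0],[0,0,0],-1],[[0,0,0],[0,0,0],-1],[[0,0,-5],[0,0,0],-1],[[0,0,-15],[0,0,0],-1],[[0,0,-30],[0,0,0],-1],[[0,0,-40],[0,0,0],-1],[[0,0,-40],[0,0,0],-1],[[0,0,-20],[0,0,0],-1],[[0,0,0],[0,0,0],-1],[[0,0,0],[0,0,0],-1]]'
python3 - <<'E'
from h import *
c=vision.get_image('scene')
cv2.imwrite('pics/s8.png',cv2.resize(c[150:290,120:330],None,fx=3.5,fy=3.5,interpolation=2))
E
```

```text
clock: 20.2
position: [0.421, -0.2708, 0.1599]
ee_rot: [-0.001, 0.724, 0.69, -0.0]
contact_force: [0.1, 0.6, -0.3]
width: 0.0851
gripper_force: 0.0
```

View pics/s8.png

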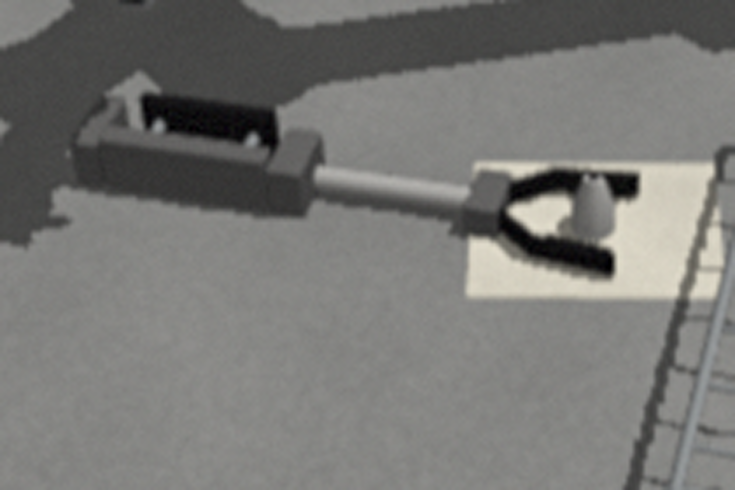

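The nozzle stands upright near the middle of the sheet at (593,205). The reacher lies flat with its trigger released, and the gripper is clear.

```bash
python3 -c "
from rig import manip
print(manip.sign_off())"
```

```text
the job is handed in; nothing more can be done
None
```

I drew the nozzle out with the reacher and it now stands on the baking paper, with the reacher lying flat and released; the job was handed in at about 20 s of the 45 s, and no verdict came back.

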